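# Load and lock the sample mixer

### The job

Get the mixer running-ready: turn its red lock lever fully to open, swing the hinged clamp frame right back, and stand every amber sample jar upright in a well of its own, pressing each one gently until it is fully home on the well's bottom. Only when all of them are fully down and let go, swing the clamp down over the caps until it lies closed, then turn the lock lever back to fully locked. Do not tip, shift or knock about the other things on the bench, and do not press hard on the jars.

Things in the scene. Friction and masses are not known exactly. Their poses are not given: they have to be found in the camera images.
- mixer: Fixed low white mixer, blue block with four wells in a row. Origin: on the bench under the row's middle; y along the row, x towards the clamp hinge (away from the robot), z up. Base 20 mm high, x -88..112, y -165..165 mm; block 120 x 302 mm, top 50 mm above the bench. Hinge posts at x 97, y -155 and 155 mm, 118 mm high. Lock post 32 mm thick at x -45, y -195 mm.
- well1 (a point): Well 1: centre of its bottom (mixer x 0, y -108 mm), where a seated jar's underside rests, 21.5 mm above the bench, 28.5 mm below the block's top. 54.5 mm wide, 2 mm chamfer. A black rubber lift seat in it starts 0 to 9 mm above the bottom (not told), carries a jar without sinking, slides down under about 6 N to a firm stop and does not spring back.
- well2 (a point): Well 2: centre of its bottom (mixer x 0, y -36 mm), where a seated jar's underside rests, 21.5 mm above the bench, 28.5 mm below the block's top. 54.5 mm wide, 2 mm chamfer. A black rubber lift seat in it starts 0 to 9 mm above the bottom (not told), carries a jar without sinking, slides down under about 6 N to a firm stop and does not spring back.
- well3 (a point): Well 3: centre of its bottom (mixer x 0, y +36 mm), where a seated jar's underside rests, 21.5 mm above the bench, 28.5 mm below the block's top. 54.5 mm wide, 2 mm chamfer. A black rubber lift seat in it starts 0 to 9 mm above the bottom (not told), carries a jar without sinking, slides down under about 6 N to a firm stop and does not spring back.
- well4 (a point): Well 4: centre of its bottom (mixer x 0, y +108 mm), where a seated jar's underside rests, 21.5 mm above the bench, 28.5 mm below the block's top. 54.5 mm wide, 2 mm chamfer. A black rubber lift seat in it starts 0 to 9 mm above the bottom (not told), carries a jar without sinking, slides down under about 6 N to a firm stop and does not spring back.
- clamp (a joint): Clamp frame hinge, rad: 0 closed (frame level over the caps), growing as the front bar rises and swings back to the stop at 1.75 (leaning back past upright, its bar then 285 mm above the bench). Stiff: stays at any angle; 1 to 5 N at the bar moves it. A jar standing more than a few mm proud keeps it from closing.
- clamp_bar (a point): Middle of the clamp frame's front bar, where to take it: round steel, 12 mm thick, 316 mm long, parallel to mixer y, 170 mm from the hinge axis. Closed, it lies 118 mm above the bench, 75 mm in front (-x) of the wells. A grey pad bar (28 mm wide, at x -14 to 14 mm when closed, underside 108 mm above the bench) presses on the caps. Side arms at y -155 and 155 mm.
- clamp_hinge (a point): Middle of the clamp's hinge axis (fixed on the mixer at x +95, y 0, 118 mm above the bench); the axis is parallel to the mixer's y axis.
- lock (a joint): Red quarter-turn lock lever, rad: 0 locked (the lever points along mixer +y, over the clamp frame), 1.571 fully open (points along mixer -x). It turns anticlockwise seen from above to open, with stops at both ends, and stays where it is left; 2 to 3 N at its end turns it.
- lock_grip (a point): Place to pinch the red lever: on the lever's blade 68 mm from its axis, at mid-height, 152.5 mm above the bench. Blade 12 mm thick, 25 mm high (140 to 165 mm above the bench), ending 92 mm from the axis. The clamp frame below it reaches no higher than 124 mm when closed.
- lock_axis (a point): Point on the lock lever's upright turning axis (mixer x -45, y -195 mm), 152.5 mm above the bench.
- jar1: Sample jar (may be absent): amber body 52 mm in diameter with a white band and a weighted steel foot 12 mm high (it slides rather than tips when knocked), yellow screw cap 46 mm in diameter and 22 mm high on top; 85 mm high in all, about 0.25 kg. Origin: centre of the underside, z up along the jar. Stands on the bench at the start. Grip it by the cap, from above.
- jar2: Sample jar (may be absent): amber body 52 mm in diameter with a white band and a weighted steel foot 12 mm high (it slides rather than tips when knocked), yellow screw cap 46 mm in diameter and 22 mm high on top; 85 mm high in all, about 0.25 kg. Origin: centre of the underside, z up along the jar. Stands on the bench at the start. Grip it by the cap, from above.
- jar3: Sample jar (may be absent): amber body 52 mm in diameter with a white band and a weighted steel foot 12 mm high (it slides rather than tips when knocked), yellow screw cap 46 mm in diameter and 22 mm high on top; 85 mm high in all, about 0.25 kg. Origin: centre of the underside, z up along the jar. Stands on the bench at the start. Grip it by the cap, from above.
- jar4: Sample jar (may be absent): amber body 52 mm in diameter with a white band and a weighted steel foot 12 mm high (it slides rather than tips when knocked), yellow screw cap 46 mm in diameter and 22 mm high on top; 85 mm high in all, about 0.25 kg. Origin: centre of the underside, z up along the jar. Stands on the bench at the start. Grip it by the cap, from above.
- beaker: Bystander: glass beaker 70 mm in diameter, 90 mm high, origin under its centre; among the jars. Leave alone.
- white_jar: Bystander: white jar with orange lid, 90 mm in diameter, 150 mm high, origin under its centre. Leave alone.
- timer: Bystander: grey lab timer 70 x 60 x 30 mm, origin under its centre. Leave alone.
- marker: Bystander: white marker pen with a blue cap, 142 mm long, 17 mm thick, lying on the bench left of the mixer; origin under its middle. Leave alone.

How it is judged:
By the outcome, as a careful person would: the job done as asked, in the order asked, and still so for the second after the job is handed in, with the robot touching nothing.
Of jar1, jar2, jar3, jar4 only 2 to 4 are there at a start; the rules pass over those that are not, and their reading is None.
At some moment in a run one of jar1, jar2, jar3, jar4 may be knocked a few centimetres aside while the robot is not near it.
It also fails if it takes over 210 s, if anything falls off the work surface, if the arm or the gripper's body presses on something with over 40 N, if the wrist force passes 120 N, or if a joint passes its speed limit or range.

### The arm

A 6-joint arm with a two-finger parallel gripper is mounted at the origin on the work surface. World frame = base frame: x ahead of the robot, y to its left, z up, the work surface at z = 0. Lengths are in m, angles in rad, forces in N, time in s.
With the tool pointing down it reaches from about 0.3 to 0.875 m from the base axis. Payload 4.2 kg.
Tool frame: the origin (TCP) lies on the centre line of the jaws, within the pads' length; the fingertips stand 11 mm ahead of it and the grasp point (between the pads) lies 8 mm behind it; z points along the fingers, y is the line along which they close (so a half turn about z gives the same grasp; the last joint's range is limited). The gripper opens to 85 mm and grips with 20 to 120 N. Pads are 22 mm wide; open, the fingers measure 114 mm over their backs; the gripper's body (76 mm by 85 mm) begins 54 mm behind the grasp point. The pads swing forward as they close: fully open they stand 13 mm farther back than shut.
Start: joints at [-1.302, 0.32, 1.565, -0, 1.257, -0.02], TCP at [0.164, -0.551, 0.242] pointing down, gripper open.
Joint ranges: [-3.11, 3.11], [-0.84, 2.01], [0.21, 2.61], [-1.34, 4.49], [0.05, 2.63], [-2.56, 2.56]. Speed limits (rad/s): [2.57, 2.57, 3.14, 3.14, 3.14, 3.14].

### API

Orientations are given as a unit quaternion [w, x, y, z].
In Python, from rig import * gives the robot as it stands.
- The arm moves only by the shell command python3 -m crank 'ROWS' [OPENING] [FORCE]. ROWS is JSON, a list that holds one entry, the list of rows, each a list of 6 numbers: the shift along the world's x, y, z in units of 100 cm (1.0 is 100 cm), then the turn, a rotation vector about the world's x, y, z in units of 180 degrees (1.0 is 180 degrees). In form: [[[dx, dy, dz, rx, ry, rz], ...]]. A call has 1 to 8 rows; each row is the pose to reach, as a shift and turn from the pose commanded when the call began, turning the shorter way round; what a row does not reach only later rows make up. A row lasts 1/8 s, in which the tool goes at most 62.5 mm and 10.7 degrees, less where a joint would pass 70% of its speed; a pose out of reach is approached as far as the arm can. A call with a number of a shift or a turn outside -1 to 1 is refused whole. A call with a gripper value outside its range is refused whole. OPENING is the closure, from 0 (fully open) to 1 (shut), set as the call begins (- or left out, the last holds). The fingers move at their own pace and stop on an object; FORCE is the grip in N (left out, the last holds). Time passes only in rows, so rows that repeat a pose let the fingers close. It gives the time, the measured TCP pose, the force, the opening and the grip force at its end, in the units of the state.
- state(): the state, without advancing time (a new reading comes with each control period).
- snapshot(name): name is "scene" or "top" or "wrist"; returns (picture, depth): 420x560x3 uint8, red, green, blue; 420x560 float32, m along the optical axis (not along the pixel's ray), 0 where there is no reading.
- get_calibration(name): a dict with "mtx" (3x3 intrinsics, pixels), "R" (3x3) and "t" (3): a world point X has camera coordinates R X + t; the wrist camera has in their place "T_tool_cam" (4x4, takes a point from camera to tool coordinates, whose origin is the TCP and whose axes are the flange's). Camera axes: x right, y down, z forward; pixel columns grow to the right and rows downward; lengths in m; the calibration is good to about 2 mm. A picture is of the moment at which its call begins: read the wrist's pose just before it. get_calibration takes no time and is no camera call.
- close_job(): hands the job in; it is judged then, once.
The state is a dict: "time": time; "q": joint angles; "dq": joint speeds; "joint_efforts": joint torques, N m; "position": TCP position; "eef_rot": TCP orientation; "ft_force": force on the tool from outside, world axes, zero at the start; "ft_torque": the same for the moment, N m; "finger_gap": opening from 0.0 (shut) to 1.0 (fully open); "gripper_force": force on a finger pad.
Only numpy, scipy, OpenCV 4.12 (cv2) and the standard library are available. Lean on these libraries where they do the work, as an engineer would, in place of code of your own. Each camera call takes 0.05 s, during which the arm holds its last target. There are 200 camera calls.

## Working session

There is one attempt and no reset: what is moved stays moved. The work goes in short steps, Python scripts to look and compute and a shell command to move; the robot and the scene stay as the last step left them, time stands still between calls to the robot, and variables do not carry over. Pictures are saved under pics/ and viewed, at most 14 in all, crops included, and the job is handed in when it is done.

```bash
ls; mkdir -p pics
cat > h.py <<'E'
from rig import *
import numpy as np, cv2
def world(name,u,v,d,cal=None):
    c=get_calibration(name); p=np.linalg.inv(c["mtx"])@np.array([u,v,1.0])*d
    return np.array(c["R"]).T@(p-np.array(c["t"]))
def cloud(name,dep):
    c=get_calibration(name); v,u=np.mgrid[:420,:560]
    p=np.stack([u,v,np.ones_like(u)],-1)@np.linalg.inv(c["mtx"]).T*dep[...,None]
    return (p-np.array(c["t"]))@np.array(c["R"])
E
python3 - <<'E'
from h import *
for n in ["top","scene"]:
    p,d=snapshot(n); cv2.imwrite(f"pics/{n}0.png",p[...,::-1]); np.savez(f"{n}0.npz",p=p,d=d)
    c=get_calibration(n); print(n, -np.array(c["R"]).T@np.array(c["t"]))
s=state(); print(s["time"],s["position"],s["eef_rot"],s["ft_force"])
E
```

```text
pics
top [ 0.40015348 -0.0065415   1.21618909]
scene [ 0.83969563 -0.62487799  1.00144524]
0.1 [ 0.16363192 -0.55078866  0.24157133] [-7.95372388e-04  9.89596713e-01  1.43866953e-01 -1.16131133e-04] [-0.25722476 -0.46467023 -0.33806497]
```

View pics/top0.png

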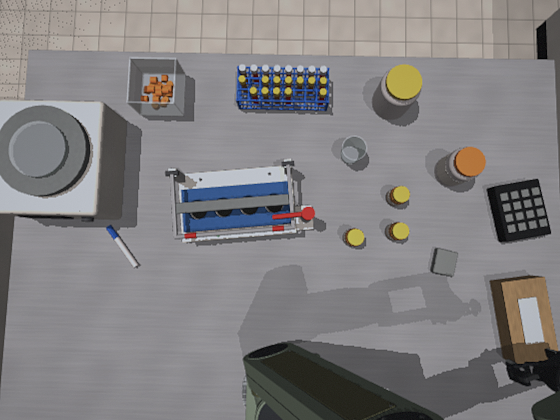

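View pics/scene0.png

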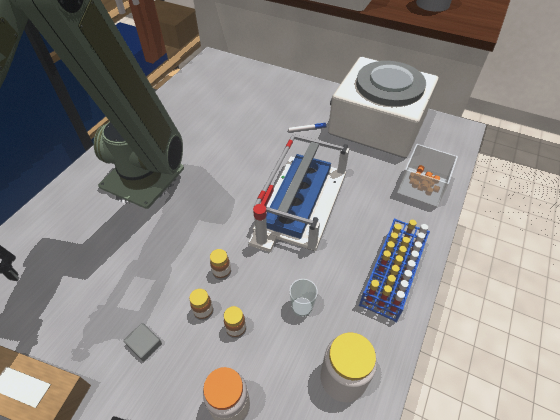

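The top view shows three amber jars, with caps at about px (400,196), (400,231) and (355,238). The clamp is closed, and the lock lever runs from its axis at (307,213) to (272,216). The mixer is yawed slightly. Next I measure these.

Run:
```python
from h import *
for n in ["top","scene"]:
    f=np.load(f"{n}0.npz");p,d=f["p"],f["d"]; W=cloud(n,d); z=W[...,2]
    hsv=cv2.cvtColor(p,cv2.COLOR_RGB2HSV); h,s,v=[hsv[...,i].astype(int) for i in range(3)]
    ok=d>0
    yel=ok&(h>18)&(h<35)&(s>120)&(z>.078)&(z<.095)
    k,l,st,ce=cv2.connectedComponentsWithStats(yel.astype(np.uint8))
    for i in range(1,k):
        if st[i,4]>25: 
            m=l==i; (c,r)=cv2.minEnclosingCircle(W[m][:,:2].astype(np.float32)); print(n,"cap",ce[i].round(),st[i,4],np.round(c,4),round(r,4),np.median(z[m]).round(4))
    box=(W[...,0]>.3)&(W[...,0]<.8)&(W[...,1]>-.1)&(W[...,1]<.5)
    red=ok&((h<8)|(h>172))&(s>150)&(z>.158)&(z<.172)&box
    q=W[red]; c,(w,hh),a=cv2.minAreaRect(q[:,:2].astype(np.float32)); print("lever",len(q),c,w,hh,a); print(cv2.boxPoints((c,(w,hh),a)).round(4).tolist(), np.median(q[:,2]))
    blue=ok&(h>100)&(h<125)&(s>150)&(abs(z-.05)<.006)&box
    q=W[blue]; c,(w,hh),a=cv2.minAreaRect(q[:,:2].astype(np.float32)); print("block",len(q),np.round(c,4),w,hh,a,np.median(q[:,2]))
    bar=ok&(s<60)&(z>.112)&(z<.135)&box&(W[...,0]<.62)
    q=W[bar]; print("z112-135 px",len(q),q.min(0).round(3),q.max(0).round(3)); 
    c,(w,hh),a=cv2.minAreaRect(q[:,:2].astype(np.float32)); print("frame",np.round(c,4),w,hh,a); print(cv2.boxPoints((c,(w,hh),a)).round(4).tolist())
p=np.load("top0.npz")["p"]; cv2.imwrite("pics/t1.png",cv2.resize(p[150:260,150:330],None,fx=4.4,fy=4.4,interpolation=cv2.INTER_CUBIC)[...,::-1])
```

```text
top cap [401. 194.] 217 [ 0.5515 -0.3103] 0.0232 0.0855
top cap [400. 231.] 222 [ 0.4519 -0.3081] 0.0227 0.0855
top cap [355. 237.] 220 [ 0.4325 -0.1864] 0.0225 0.0855
lever 262 (0.4865337610244751, -0.016315001994371414) 0.030482124537229538 0.10639619082212448 2.2481935024261475
[[0.4691999852657318, 0.03620000183582306], [0.4733999967575073, -0.07010000199079514], [0.5037999749183655, -0.06889999657869339], [0.49970000982284546, 0.03739999979734421]] 0.16594371300326527
block 2461 [0.5126 0.1446] 0.11788851767778397 0.2989952564239502 5.945218086242676 0.05051431890042147
z112-135 px 2467 [ 0.416 -0.046  0.112] [0.62  0.499 0.135]
frame [0.5178 0.2265] 0.20393139123916626 0.5450405478477478 0.05395421013236046
[[0.4156000018119812, 0.49889999628067017], [0.41609999537467957, -0.04610000178217888], [0.6200000047683716, -0.045899998396635056], [0.6194999814033508, 0.499099999666214]]
scene cap [218. 256.] 212 [ 0.4344 -0.1889] 0.0238 0.0847
scene cap [198. 297.] 256 [ 0.454  -0.3116] 0.0241 0.0848
scene cap [233. 315.] 280 [ 0.5537 -0.3133] 0.0234 0.0844
lever 180 (0.4796397387981415, -0.01934489980340004) 0.031382542103528976 0.10745599120855331 14.458564758300781
[[0.45100000500679016, 0.02879999950528145], [0.4778999984264374, -0.07530000060796738], [0.5081999897956848, -0.06750000268220901], [0.4814000129699707, 0.03660000115633011]] 0.16504129139439597
block 0 [0. 0.] 0.0 0.0 0.0 nan
z112-135 px 1749 [ 0.417 -0.071  0.112] [0.62  0.488 0.135]
frame [0.5185 0.2085] 0.2025923877954483 0.5597853064537048 0.04260339215397835
[[0.4169999957084656, 0.48840001225471497], [0.4174000024795532, -0.0714000016450882], [0.6200000047683716, -0.07129999995231628], [0.6195999979972839, 0.4884999990463257]]
  return _methods._mean(a, axis=axis, dtype=dtype,
  ret = ret.dtype.type(ret / rcount)
```

View pics/t1.png

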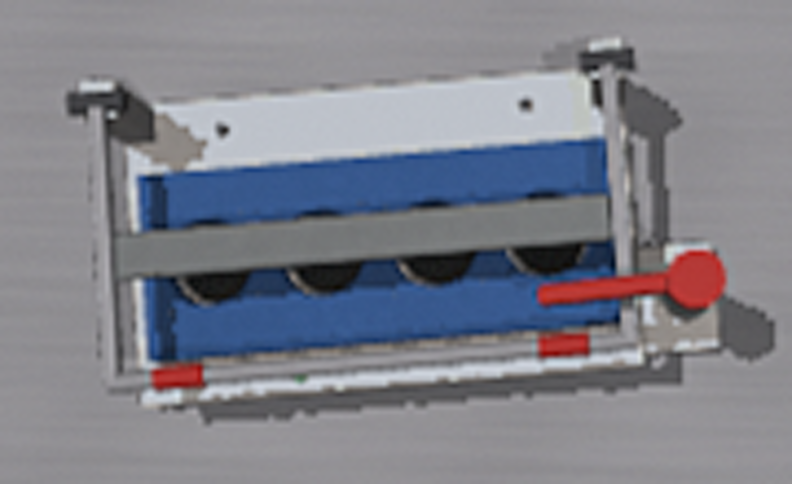

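```bash
cat >> h.py <<'E'
from scipy.spatial.transform import Rotation as Rn
def yaw():
    w,x,y,z=state()["eef_rot"]; Y=Rn.from_quat([x,y,z,w]).apply([0,1,0]); return np.degrees(np.arctan2(Y[1],Y[0]))
def need(p,yw=None):
    s=state(); d=np.array(p)-s["position"]; r=0 if yw is None else ((yw-yaw()+180)%360-180)/180
    print("t",round(s["time"],2),"pos",np.round(s["position"],4),"yaw",round(yaw(),1),"shift",np.round(d,4),"turn",round(r,4),"F",np.round(s["ft_force"],1),"gap",round(s["finger_gap"],3))
T=np.radians(5.95); O=np.array([.5126,.1446]); X=np.array([np.cos(T),np.sin(T)]); Y=np.array([-np.sin(T),np.cos(T)])
def mix(x,y,z): return np.r_[O+x*X+y*Y,z]
E
python3 -m crank '[[[0.16,0.29,0.0,0,0,0.22],[0.16,0.29,0.0,0,0,0.22],[0.16,0.29,0.0,0,0,0.22],[0.16,0.29,0.0,0,0,0.22],[0.16,0.29,0.0,0,0,0.22],[0.16,0.29,0.0,0,0,0.22],[0.16,0.29,0.0,0,0,0.22]]]' 0.6 30
python3 -m crank '[[[0.157,0.274,0.0,0,0,0.221],[0.157,0.274,0.0,0,0,0.221],[0.157,0.274,0.0,0,0,0.221],[0.157,0.274,0.0,0,0,0.221],[0.157,0.274,0.0,0,0,0.221],[0.157,0.274,0.0,0,0,0.221],[0.157,0.274,0.0,0,0,0.221]]]'
python3 - <<'E'
from h import *
need(mix(-.045,-.195+.068,.147),5.95); print(state()["q"])
E
```

```text
time: 0.98
position: [0.3241, -0.2601, 0.2422]
eef_rot: [-0.0, 0.882, 0.472, -0.0]
ft_force: [-0.4, -0.8, 0.0]
finger_gap: 0.399
gripper_force: 0.0
time: 1.85
position: [0.4806, 0.0118, 0.2418]
eef_rot: [-0.0, 0.67, 0.743, -0.001]
ft_force: [-0.1, 0.3, -0.3]
finger_gap: 0.397
gripper_force: 0.0
t 1.85 pos [0.4806 0.0118 0.2418] yaw 5.9 shift [ 0.0004  0.0018 -0.0948] turn 0.0002 F [-0.1  0.3 -0.3] gap 0.397
[ 1.23758979e-03  1.72102872e-01  1.76862284e+00 -8.63265181e-04
  1.20232108e+00 -1.01689165e-01]
```

```bash
python3 -m crank '[[[0.0,0.002,-0.05,0,0,0],[0.0,0.002,-0.08,0,0,0],[0.0,0.002,-0.095,0,0,0],[0.0,0.002,-0.095,0,0,0]]]'
python3 -m crank '[[[0,0,0,0,0,0],[0,0,0,0,0,0],[0,0,0,0,0,0]]]' 0.81 20
python3 -m crank '[[[-0.0116,-0.0023,0,0,0,0.0556],[-0.0227,-0.0065,0,0,0,0.1111],[-0.0329,-0.0126,0,0,0,0.1667],[-0.0418,-0.0204,0,0,0,0.2222],[-0.0493,-0.0296,0,0,0,0.2778],[-0.055,-0.0399,0,0,0,0.3333],[-0.0589,-0.0511,0,0,0,0.3889],[-0.0608,-0.0628,0,0,0,0.4444]]]'
python3 -m crank '[[[0.0002,-0.0119,0,0,0,0.0556],[0.0007,-0.0154,0,0,0,0.0722],[0.0007,-0.0154,0,0,0,0.0722]]]'
python3 - <<'E'
from h import *
need(mix(-.045-.068,-.195,.147),95.95)
p,d=snapshot("top"); cv2.imwrite("pics/t2.png",cv2.resize(p[150:280,150:350],None,fx=4,fy=4)[...,::-1])
E
```

```text
time: 2.35
position: [0.4794, 0.0128, 0.1464]
eef_rot: [-0.001, 0.671, 0.742, -0.001]
ft_force: [0.2, 0.0, 0.3]
finger_gap: 0.401
gripper_force: 0.0
time: 2.72
position: [0.4811, 0.0146, 0.148]
eef_rot: [0.001, 0.67, 0.743, 0.0]
ft_force: [-0.3, 0.5, 0.6]
finger_gap: 0.188
gripper_force: 0.0
time: 3.72
position: [0.4198, -0.0477, 0.1478]
eef_rot: [0.0, 0.033, 0.999, 0.001]
ft_force: [0.4, 1.1, 1.2]
finger_gap: 0.19
gripper_force: 0.9
time: 4.1
position: [0.4204, -0.063, 0.1476]
eef_rot: [-0.0, -0.077, 0.997, 0.001]
ft_force: [-1.2, 2.3, 3.0]
finger_gap: 0.191
gripper_force: 1.4
t 4.1 pos [ 0.4204 -0.063   0.1476] yaw 98.8 shift [ 0.0001  0.0019 -0.0006] turn -0.0161 F [-1.2  2.3  3. ] gap 0.191
```

View pics/t2.png

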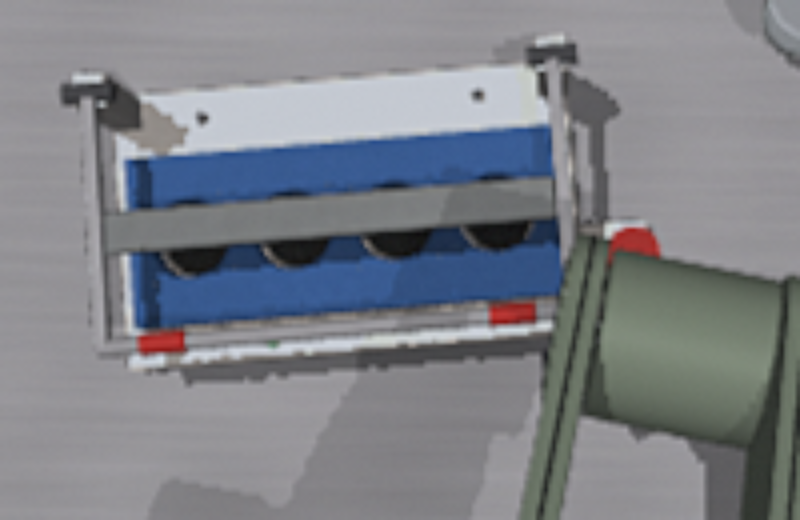

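```bash
python3 -m crank '[[[0.001,-0.005,0,0,0,0],[0.001,-0.005,0,0,0,0]]]'
python3 -m crank '[[[0,0,0,0,0,0],[0,0,0,0,0,0],[0,0,0.06,0,0,0],[0,0,0.09,0,0,0],[0,0,0.09,0,0,0]]]' 0.6
python3 -m crank '[[[0.018,0.2,0,0,0,-0.516],[0.018,0.2,0,0,0,-0.516],[0.018,0.2,0,0,0,-0.516],[0.018,0.2,0,0,0,-0.516],[0.018,0.2,0,0,0,-0.516],[0.018,0.2,0,0,0,-0.516],[0.018,0.2,0,0,0,-0.516],[0.018,0.2,0,0,0,-0.516]]]'
python3 -m crank '[[[0,0.0,0,0,0,-0.05],[0,0.0,0,0,0,-0.05]]]'
python3 - <<'E'
from h import *
need(mix(-.075,0,.110),5.95)
p,d=snapshot("top"); 
W=cloud("top",d); z=W[...,2]; hsv=cv2.cvtColor(p,cv2.COLOR_RGB2HSV); h,s=hsv[...,0].astype(int),hsv[...,1]
q=W[(d>0)&((h<8)|(h>172))&(s>150)&(z>.155)&(z<.175)&(abs(W[...,1])<.12)]
print(len(q),q.min(0),q.max(0)); r=cv2.minAreaRect(q[:,:2].astype(np.float32));print(r)
p,d=snapshot("wrist"); cv2.imwrite("pics/w1.png",p[...,::-1])
E
```

```text
time: 4.4
position: [0.4203, -0.0639, 0.1474]
eef_rot: [-0.001, -0.075, 0.997, 0.005]
ft_force: [-2.1, 20.1, 6.1]
finger_gap: 0.191
gripper_force: 10.2
time: 5.03
position: [0.4233, -0.0691, 0.2396]
eef_rot: [0.003, -0.078, 0.997, -0.001]
ft_force: [-0.5, 0.4, -0.4]
finger_gap: 0.4
gripper_force: 0.0
time: 6.02
position: [0.4391, 0.1312, 0.2358]
eef_rot: [-0.001, 0.585, 0.811, -0.001]
ft_force: [0.2, 0.8, 0.3]
finger_gap: 0.401
gripper_force: 0.0
time: 6.28
position: [0.4392, 0.1312, 0.236]
eef_rot: [-0.0, 0.644, 0.765, -0.001]
ft_force: [0.9, 0.4, 0.0]
finger_gap: 0.399
gripper_force: 0.0
t 6.28 pos [0.4392 0.1312 0.236 ] yaw 9.9 shift [-0.0012  0.0056 -0.126 ] turn -0.0217 F [0.9 0.4 0. ] gap 0.399
246 [ 0.39771541 -0.06932965  0.15920679] [ 0.50358112 -0.03890917  0.17056835]
((0.4505673944950104, -0.05472174286842346), (0.10587985813617706, 0.030390840023756027), 0.8919064402580261)
```

View pics/w1.png

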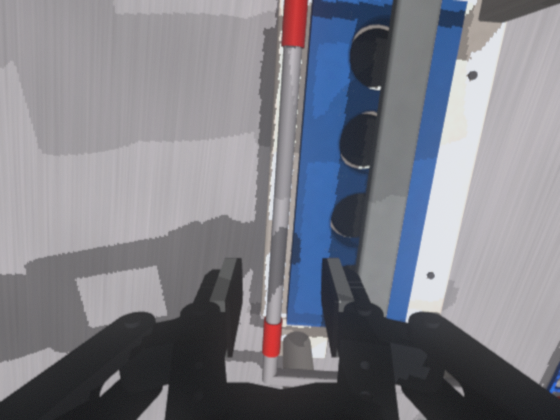

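The lever is against its open stop. Its tip x is 0.398 against an expected 0.3965, and it reacted with 20 N. The wrist view shows the clamp bar centred between the fingers, at px column 275-290. Next I pinch the bar and swing the clamp back.

```bash
python3 -m crank '[[[-0.001,0.005,-0.05,0,0,-0.022],[-0.001,0.005,-0.1,0,0,-0.022],[-0.001,0.005,-0.126,0,0,-0.022],[-0.001,0.005,-0.126,0,0,-0.022]]]'
python3 -m crank '[[[0,0,0,0,0,0],[0,0,0,0,0,0],[0,0,0,0,0,0],[0,0,0,0,0,0]]]' 1.0 50
python3 -m crank '[[[0.003,0,0.03,0,0,0],[0.01,0.001,0.058,0,0,0],[0.023,0.002,0.085,0,0,0],[0.04,0.004,0.109,0,0,0]]]'
python3 -m crank '[[[0.021,0.002,0.021,0,0,0],[0.045,0.005,0.038,0,0,0],[0.072,0.007,0.05,0,0,0],[0.1,0.01,0.058,0,0,0]]]'
python3 -m crank '[[[0.029,0.003,0.003,0,0,0],[0.058,0.006,0.0,0,0,0],[0.062,0.006,0.0,0,0,0]]]'
python3 - <<'E'
from h import *
need(mix(.125,0,.277),5.95)
E
```

```text
time: 6.88
position: [0.4371, 0.1361, 0.1095]
eef_rot: [-0.001, 0.67, 0.742, -0.002]
ft_force: [-0.7, 0.1, -0.2]
finger_gap: 0.402
gripper_force: 0.0
time: 7.38
position: [0.4382, 0.1366, 0.1124]
eef_rot: [-0.0, 0.67, 0.742, 0.0]
ft_force: [-5.4, -0.7, 6.1]
finger_gap: 0.118
gripper_force: 49.1
time: 7.88
position: [0.4737, 0.1404, 0.2203]
eef_rot: [-0.004, 0.67, 0.742, -0.004]
ft_force: [-10.3, 0.8, -1.3]
finger_gap: 0.116
gripper_force: 48.6
time: 8.38
position: [0.5779, 0.1513, 0.2834]
eef_rot: [0.0, 0.67, 0.742, 0.002]
ft_force: [-7.2, 1.2, 7.0]
finger_gap: 0.121
gripper_force: 51.0
time: 8.75
position: [0.6376, 0.1574, 0.2819]
eef_rot: [-0.003, 0.67, 0.742, -0.002]
ft_force: [-19.3, 1.6, 15.8]
finger_gap: 0.116
gripper_force: 53.9
t 8.75 pos [0.6376 0.1574 0.2819] yaw 5.8 shift [-0.0007  0.0002 -0.0049] turn 0.0007 F [-19.3   1.6  15.8] gap 0.116
```

```bash
python3 -m crank '[[[0,0,0,0,0,0],[0,0,0,0,0,0],[0,0,0.05,0,0,0],[0,0,0.09,0,0,0]]]' 0.5
python3 -m crank '[[[-0.06,-0.01,0.03,0,0,0],[-0.12,-0.02,0.03,0,0,0],[-0.13,-0.02,0.03,0,0,0],[-0.13,-0.02,0.03,0,0,0]]]'
cat >> h.py <<'E'
def wcloud(s,dep):
    c=get_calibration("wrist"); M=np.array(c["T_tool_cam"]); v,u=np.mgrid[:420,:560]
    p=np.stack([u,v,np.ones_like(u)],-1)@np.linalg.inv(c["mtx"]).T*dep[...,None]
    p=p@M[:3,:3].T+M[:3,3]; w,x,y,z=s["eef_rot"]
    return p@Rn.from_quat([x,y,z,w]).as_matrix().T+s["position"]
E
python3 - <<'E'
from h import *
need([.5,.14,.4]); print(np.round(get_calibration("wrist")["T_tool_cam"],3).tolist())
s=state(); p,d=snapshot("wrist"); np.savez("w2.npz",p=p,d=d,pos=s["position"],rot=s["eef_rot"]); cv2.imwrite("pics/w2.png",p[...,::-1])
W=wcloud(s,d); print(W[210,280],W[50,100],W[50,500])
p,d=snapshot("scene"); cv2.imwrite("pics/s2.png",p[...,::-1])
E
```

```text
time: 9.25
position: [0.6411, 0.1565, 0.3698]
eef_rot: [0.001, 0.67, 0.742, 0.001]
ft_force: [-0.2, 0.5, 0.3]
finger_gap: 0.501
gripper_force: 0.0
time: 9.75
position: [0.5107, 0.1366, 0.3991]
eef_rot: [0.001, 0.67, 0.742, 0.001]
ft_force: [0.5, 0.3, 0.3]
finger_gap: 0.502
gripper_force: 0.0
t 9.75 pos [0.5107 0.1366 0.3991] yaw 5.8 shift [-0.0107  0.0034  0.0009] turn 0 F [0.5 0.3 0.3] gap 0.502
[[-0.0, -0.957, -0.291, 0.073], [1.0, -0.0, -0.0, 0.001], [0.0, -0.291, 0.957, -0.131], [0.0, 0.0, 0.0, 1.0]]
[0.51876879 0.05497836 0.02772973] [ 0.25472755  0.24698185 -0.00194966] [ 7.93279258e-01  3.01547645e-01 -7.05558213e-04]
```

View pics/w2.png

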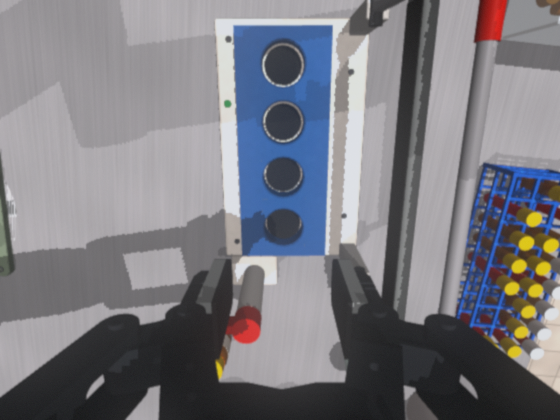

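View pics/s2.png

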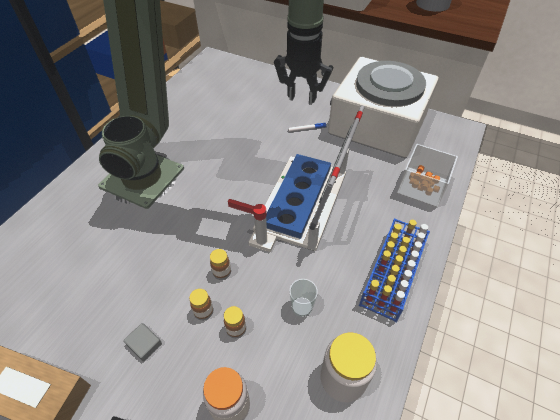

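The clamp leans right back and the lever is open. All four wells are visible in the wrist view at (284,65), (284,122), (283,175) and (283,227). I refine the well positions from this image, and from the top view if the arm is not in the way.

```bash
cat > wells.py <<'E'
from h import *
def planeproj(K,R,C,uv,z):  # R cam->world
    r=(np.c_[uv,np.ones(len(uv))]@np.linalg.inv(K).T)@R.T
    return C+r*((z-C[2])/r[:,2])[:,None]
def find(p,K,R,C):
    hsv=cv2.cvtColor(p,cv2.COLOR_RGB2HSV); m=((hsv[...,0]>100)&(hsv[...,0]<125)&(hsv[...,1]>130)&(hsv[...,2]>55)).astype(np.uint8)
    cs,hi=cv2.findContours(m,cv2.RETR_CCOMP,cv2.CHAIN_APPROX_NONE)
    b=max(range(len(cs)),key=lambda i:cv2.contourArea(cs[i]))
    P=planeproj(K,R,C,cs[b][:,0],.05)[:,:2]; r=cv2.minAreaRect(P.astype(np.float32)); print("block",np.round(r[0],4),np.round(r[1],4),r[2])
    for i in range(len(cs)):
        if hi[0,i,3]==b and cv2.contourArea(cs[i])>60:
            P=planeproj(K,R,C,cs[i][:,0],.05)[:,:2]; A=np.c_[2*P,np.ones(len(P))]; q=np.linalg.lstsq(A,(P**2).sum(1),rcond=None)[0]
            print("hole",cs[i][:,0].mean(0).round(),q[:2].round(4),"r",np.sqrt(q[2]+q[:2]@q[:2]).round(4))
f=np.load("w2.npz"); c=get_calibration("wrist"); M=np.array(c["T_tool_cam"]); w,x,y,z=f["rot"]; R=Rn.from_quat([x,y,z,w]).as_matrix()
find(f["p"],np.array(c["mtx"]),R@M[:3,:3],R@M[:3,3]+f["pos"])
p,d=snapshot("top"); c=get_calibration("top"); R=np.array(c["R"]); find(p,np.array(c["mtx"]),R.T,-R.T@np.array(c["t"]))
p,d=snapshot("scene"); c=get_calibration("scene"); R=np.array(c["R"]); find(p,np.array(c["mtx"]),R.T,-R.T@np.array(c["t"]))
for y in(-.108,-.036,.036,.108): print(mix(0,y,0).round(4))
E
python3 wells.py
```

```text
block [0.5136 0.1443] [0.1166 0.2977] 5.805093765258789
hole [283. 176.] [0.5172 0.1095] r 0.0275
hole [283. 121.] [0.5096 0.1809] r 0.028
hole [282.  63.] [0.502  0.2508] r 0.0288
block [0.5199 0.0747] [0.1177 0.1579] 5.91917610168457
hole [248. 205.] [0.5162 0.1081] r 0.0284
hole [274. 203.] [0.5234 0.0367] r 0.0289
block [-0.5269  0.0572] [0.251  0.8471] 50.309181213378906
hole [35. 77.] [-0.7084  0.2145] r 0.0238
[0.5238 0.0372 0.    ]
[0.5163 0.1088 0.    ]
[0.5089 0.1804 0.    ]
[0.5014 0.252  0.    ]
```

```bash
sed -i 's/O=np.array(\[.5126,.1446\])/O=np.array([.5131,.1448])/' h.py
cat > jars.py <<'E'
from h import *
def caps(n):
    s=state(); p,d=snapshot(n); W=wcloud(s,d) if n=="wrist" else cloud(n,d); z=W[...,2]
    hsv=cv2.cvtColor(p,cv2.COLOR_RGB2HSV); h,sa,v=[hsv[...,i].astype(int) for i in range(3)]
    m=(d>0)&(h>18)&(h<35)&(sa>120)&(z>.079)&(z<.118)&(W[...,0]<.7)
    k,l,st,ce=cv2.connectedComponentsWithStats(m.astype(np.uint8))
    for i in range(1,k):
        if st[i,4]>100:
            q=W[l==i]; t=q[:,2]>np.median(q[:,2])-.003; c,r=cv2.minEnclosingCircle(q[t][:,:2].astype(np.float32)); print(n,ce[i].round(),np.round(c,4),"r",round(r,4),"ztop",np.median(q[:,2]).round(4))
    return p
if __name__=="__main__":
    import sys
    for n in sys.argv[1:]: caps(n)
    need([0,0,0],5.95)
E
python3 -m crank '[[[-0.01,-0.25,-0.05,0,0,0],[-0.01,-0.25,-0.05,0,0,0],[-0.01,-0.25,-0.05,0,0,0],[-0.01,-0.25,-0.05,0,0,0],[-0.01,-0.25,-0.05,0,0,0]]]' 0.25 30
python3 -m crank '[[[-0.01,-0.25,-0.05,0,0,0],[-0.01,-0.25,-0.05,0,0,0],[-0.01,-0.25,-0.05,0,0,0],[-0.01,-0.25,-0.05,0,0,0],[-0.01,-0.25,-0.05,0,0,0]]]'
python3 jars.py wrist top scene
```

```text
time: 10.58
position: [0.5009, -0.1172, 0.3464]
eef_rot: [-0.001, 0.673, 0.74, -0.001]
ft_force: [0.3, 0.6, -0.3]
finger_gap: 0.753
gripper_force: 0.0
time: 11.2
position: [0.4909, -0.3664, 0.2957]
eef_rot: [-0.001, 0.672, 0.741, -0.0]
ft_force: [-0.6, 1.0, 0.1]
finger_gap: 0.751
gripper_force: 0.0
wrist [247. 114.] [ 0.4538 -0.3104] r 0.0228 ztop 0.084
wrist [354. 127.] [ 0.5534 -0.3125] r 0.0227 ztop 0.084
top [401. 194.] [ 0.5516 -0.31  ] r 0.0233 ztop 0.0852
top [400. 231.] [ 0.4523 -0.3078] r 0.0227 ztop 0.0856
top [355. 237.] [ 0.4323 -0.1867] r 0.0227 ztop 0.0858
scene [218. 256.] [ 0.4343 -0.1895] r 0.0237 ztop 0.0845
scene [198. 297.] [ 0.4539 -0.3113] r 0.0226 ztop 0.0845
scene [233. 315.] [ 0.5538 -0.3125] r 0.0231 ztop 0.0843
t 11.35 pos [ 0.4915 -0.3626  0.298 ] yaw 5.8 shift [-0.4915  0.3626 -0.298 ] turn 0.0006 F [-0.3  0.3  0.5] gap 0.751
```

```bash
python3 -m crank '[[[-0.038,0.052,-0.06,0,0,0],[-0.038,0.052,-0.12,0,0,0],[-0.038,0.052,-0.138,0,0,0],[-0.038,0.052,-0.138,0,0,0],[-0.038,0.052,-0.138,0,0,0],[-0.038,0.052,-0.138,0,0,0]]]'
python3 - <<'E'
from h import *
for i in range(3): need([.4536,-.3102,.077],5.95); snapshot("wrist")
E
```

```text
time: 12.1
position: [0.4541, -0.312, 0.1625]
eef_rot: [0.002, 0.67, 0.742, 0.0]
ft_force: [0.3, 0.8, -0.5]
finger_gap: 0.749
gripper_force: 0.0
t 12.1 pos [ 0.4541 -0.312   0.1625] yaw 5.8 shift [-0.0005  0.0018 -0.0855] turn 0.0007 F [ 0.3  0.8 -0.5] gap 0.749
t 12.15 pos [ 0.4538 -0.312   0.1622] yaw 5.8 shift [-0.0002  0.0018 -0.0852] turn 0.0008 F [0.3 0.1 0.2] gap 0.75
t 12.2 pos [ 0.4535 -0.3119  0.1618] yaw 5.8 shift [ 0.0001  0.0017 -0.0848] turn 0.0008 F [-0.4  0.2  0.1] gap 0.753
```

```bash
python3 -m crank '[[[0,0.0015,-0.04,0,0,0],[0,0.0015,-0.07,0,0,0],[0,0.0015,-0.084,0,0,0],[0,0.0015,-0.084,0,0,0],[0,0.0015,-0.084,0,0,0]]]'
python3 -m crank '[[[0,0,0,0,0,0],[0,0,0,0,0,0],[0,0,0,0,0,0],[0,0,0,0,0,0]]]' 1.0 40
python3 - <<'E'
from h import *
need([.4536,-.3102,.077],5.95)
E
python3 -m crank '[[[0,0,0.02,0,0,0],[0,0,0.05,0,0,0],[0,0,0.1,0,0,0],[0,0,0.14,0,0,0],[0,0,0.14,0,0,0]]]'
python3 - <<'E'
from h import *
need(mix(0,.108,.2),5.95)
p,d=snapshot("wrist"); cv2.imwrite("pics/w3.png",p[...,::-1])
E
```

```text
time: 12.88
position: [0.4535, -0.3105, 0.0775]
eef_rot: [0.001, 0.67, 0.742, 0.0]
ft_force: [-0.7, -0.1, -0.4]
finger_gap: 0.752
gripper_force: 0.0
time: 13.38
position: [0.4532, -0.3104, 0.0778]
eef_rot: [0.001, 0.67, 0.742, 0.0]
ft_force: [-1.6, 0.6, 6.2]
finger_gap: 0.522
gripper_force: 40.6
t 13.38 pos [ 0.4532 -0.3104  0.0778] yaw 5.8 shift [ 0.0004  0.0002 -0.0008] turn 0.0008 F [-1.6  0.6  6.2] gap 0.522
time: 14.0
position: [0.454, -0.3108, 0.2193]
eef_rot: [0.004, 0.67, 0.742, 0.0]
ft_force: [0.4, -0.3, -3.4]
finger_gap: 0.519
gripper_force: 42.1
t 14.0 pos [ 0.454  -0.3108  0.2193] yaw 5.8 shift [ 0.0479  0.5631 -0.0193] turn 0.0008 F [ 0.4 -0.3 -3.4] gap 0.519
```

View pics/w3.png

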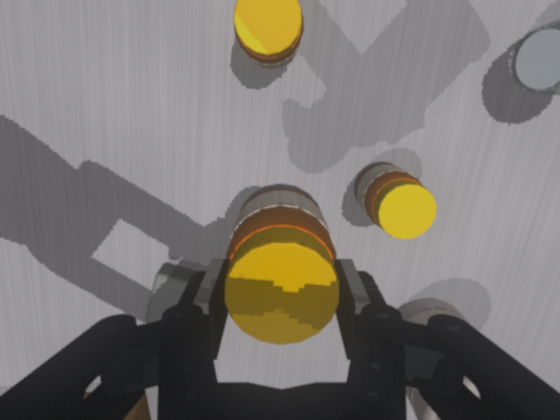

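Jar held squarely, gap 0.52 as expected for a 46 mm cap. I'm carrying it over the lever, with the jar's underside at about 0.2 m, to well 4.

```bash
python3 -m crank '[[[0,0,0.05,0,0,0],[0.0,0.04,0.06,0,0,0],[0.01,0.1,0.06,0,0,0],[0.02,0.16,0.06,0,0,0],[0.03,0.22,0.06,0,0,0],[0.035,0.28,0.06,0,0,0],[0.035,0.3,0.06,0,0,0],[0.035,0.3,0.06,0,0,0]]]'
python3 -m crank '[[[0.005,0.06,0.0,0,0,0],[0.01,0.12,0.0,0,0,0],[0.013,0.18,0.0,0,0,0],[0.013,0.23,-0.01,0,0,0],[0.013,0.263,-0.05,0,0,0],[0.013,0.263,-0.1,0,0,0],[0.013,0.263,-0.1,0,0,0],[0.013,0.263,-0.1,0,0,0]]]'
python3 - <<'E'
from h import *
for i in range(2): need(mix(0,.108,.135),5.95); p,d=snapshot("wrist")
cv2.imwrite("pics/w4.png",p[...,::-1])
E
```

```text
time: 15.05
position: [0.4865, -0.0085, 0.274]
eef_rot: [-0.002, 0.669, 0.743, -0.002]
ft_force: [0.1, 0.5, -3.2]
finger_gap: 0.524
gripper_force: 42.8
time: 16.05
position: [0.5018, 0.2525, 0.1773]
eef_rot: [0.0, 0.671, 0.742, 0.001]
ft_force: [1.0, 0.6, -2.8]
finger_gap: 0.521
gripper_force: 43.0
t 16.05 pos [0.5018 0.2525 0.1773] yaw 5.7 shift [ 0.0001 -0.0003 -0.0423] turn 0.0013 F [ 1.   0.6 -2.8] gap 0.521
t 16.1 pos [0.5023 0.2528 0.1782] yaw 5.7 shift [-0.0004 -0.0006 -0.0432] turn 0.0013 F [ 0.7 -0.8 -2.5] gap 0.514
```

View pics/w4.png

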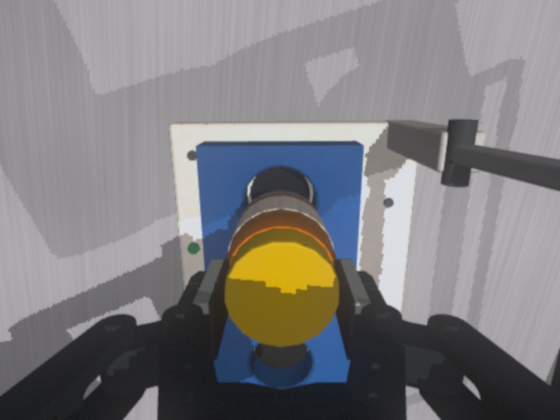

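The jar lines up with well 4, whose rim shows behind it at (281,190). Lowering gently now.

```bash
python3 -m crank '[[[-0.0003,-0.0005,-0.02,0,0,0],[-0.0003,-0.0005,-0.04,0,0,0],[-0.0003,-0.0005,-0.045,0,0,0],[-0.0003,-0.0005,-0.045,0,0,0]]]'
python3 -m crank '[[[0,0,-0.004,0,0,0],[0,0,-0.008,0,0,0],[0,0,-0.012,0,0,0],[0,0,-0.015,0,0,0],[0,0,-0.018,0,0,0],[0,0,-0.018,0,0,0]]]'
python3 - <<'E'
from h import *
need(mix(0,.108,.0993),5.95)
E
```

```text
time: 16.65
position: [0.5011, 0.2526, 0.1325]
eef_rot: [0.0, 0.671, 0.742, 0.001]
ft_force: [0.3, -0.8, -3.5]
finger_gap: 0.523
gripper_force: 42.9
time: 17.4
position: [0.5008, 0.2528, 0.1132]
eef_rot: [0.0, 0.67, 0.742, 0.0]
ft_force: [1.4, 1.9, -4.2]
finger_gap: 0.516
gripper_force: 42.9
t 17.4 pos [0.5008 0.2528 0.1132] yaw 5.8 shift [ 0.0011 -0.0006 -0.0139] turn 0.0008 F [ 1.4  1.9 -4.2] gap 0.516
```

```bash
python3 -m crank '[[[0.0005,0,-0.002,0,0,0],[0.0005,0,-0.004,0,0,0],[0.0005,0,-0.006,0,0,0],[0.0005,0,-0.008,0,0,0]]]'
python3 -m crank '[[[0,0,-0.001,0,0,0],[0,0,-0.002,0,0,0],[0,0,-0.003,0,0,0],[0,0,-0.004,0,0,0]]]'
python3 -m crank '[[[0,0,-0.001,0,0,0],[0,0,-0.0015,0,0,0],[0,0,-0.0015,0,0,0]]]'
python3 - <<'E'
from h import *
need(mix(0,.108,.0993),5.95)
E
```

```text
time: 17.9
position: [0.501, 0.2527, 0.1053]
eef_rot: [0.0, 0.67, 0.742, 0.0]
ft_force: [1.9, 3.1, -1.0]
finger_gap: 0.517
gripper_force: 43.1
time: 18.4
position: [0.5009, 0.2526, 0.1013]
eef_rot: [0.0, 0.67, 0.742, 0.0]
ft_force: [1.5, 2.7, -2.0]
finger_gap: 0.522
gripper_force: 43.1
time: 18.77
position: [0.501, 0.2525, 0.1003]
eef_rot: [0.0, 0.67, 0.742, 0.0]
ft_force: [0.7, 2.0, 3.8]
finger_gap: 0.519
gripper_force: 43.6
t 18.77 pos [0.501  0.2525 0.1003] yaw 5.8 shift [ 0.0009 -0.0003 -0.001 ] turn 0.0008 F [0.7 2.  3.8] gap 0.519
```

```bash
python3 -m crank '[[[0,0,-0.0005,0,0,0],[0,0,-0.001,0,0,0],[0,0,-0.001,0,0,0]]]'
python3 -m crank '[[[0,0,-0.0005,0,0,0],[0,0,-0.001,0,0,0],[0,0,-0.001,0,0,0]]]'
```

```text
time: 19.15
position: [0.501, 0.2525, 0.0996]
eef_rot: [0.0, 0.67, 0.742, 0.0]
ft_force: [-0.6, 0.7, 8.2]
finger_gap: 0.523
gripper_force: 44.1
time: 19.52
position: [0.501, 0.2524, 0.0994]
eef_rot: [0.0, 0.67, 0.742, 0.0]
ft_force: [-1.7, -0.9, 11.8]
finger_gap: 0.519
gripper_force: 44.5
```

```bash
python3 -m crank '[[[0,0,0.002,0,0,0],[0,0,0.002,0,0,0],[0,0,0.002,0,0,0],[0,0,0.002,0,0,0]]]' 0.25 40
python3 -m crank '[[[0,0,0.02,0,0,0],[0,0,0.06,0,0,0],[0,0,0.11,0,0,0],[0,0,0.16,0,0,0],[0,0,0.16,0,0,0]]]'
python3 -m crank '[[[-0.006,-0.06,0.02,0,0,0],[-0.01,-0.12,0.02,0,0,0],[-0.01,-0.18,0.02,0,0,0],[-0.01,-0.24,0.02,0,0,0],[-0.01,-0.3,0.02,0,0,0],[-0.01,-0.36,0.02,0,0,0],[-0.01,-0.42,0.02,0,0,0],[-0.01,-0.46,0.02,0,0,0]]]'
python3 -m crank '[[[0.00,-0.06,0,0,0,0],[0.00,-0.12,0,0,0,0],[0.0,-0.15,0,0,0,0],[0.00,-0.15,0,0,0,0],[0.00,-0.15,0,0,0,0]]]'
python3 jars.py wrist top scene
```

```text
time: 20.02
position: [0.5006, 0.2524, 0.0994]
eef_rot: [-0.0, 0.67, 0.742, -0.0]
ft_force: [-0.3, 0.0, -0.3]
finger_gap: 0.751
gripper_force: 0.0
time: 20.65
position: [0.5027, 0.2535, 0.2642]
eef_rot: [0.002, 0.67, 0.742, 0.004]
ft_force: [0.3, -0.9, -0.3]
finger_gap: 0.752
gripper_force: 0.0
time: 21.65
position: [0.4899, -0.2097, 0.2782]
eef_rot: [-0.001, 0.671, 0.741, -0.001]
ft_force: [0.3, -0.2, -0.6]
finger_gap: 0.753
gripper_force: 0.0
time: 22.28
position: [0.4905, -0.3564, 0.2787]
eef_rot: [-0.001, 0.67, 0.742, 0.0]
ft_force: [0.2, -0.5, -0.8]
finger_gap: 0.751
gripper_force: 0.0
wrist [356. 140.] [ 0.5535 -0.3127] r 0.0228 ztop 0.084
top [401. 194.] [ 0.552 -0.31 ] r 0.0232 ztop 0.0848
top [193. 208.] [0.4999 0.2511] r 0.0225 ztop 0.107
top [355. 237.] [ 0.433  -0.1867] r 0.0229 ztop 0.0853
scene [310. 156.] [0.5017 0.249 ] r 0.0236 ztop 0.1051
scene [218. 256.] [ 0.435  -0.1889] r 0.0232 ztop 0.0843
scene [233. 315.] [ 0.5543 -0.313 ] r 0.0232 ztop 0.0845
t 22.43 pos [ 0.491  -0.3561  0.2798] yaw 5.9 shift [-0.491   0.3561 -0.2798] turn 0.0003 F [ 0.4  0.7 -0.2] gap 0.75
```

```bash
python3 -m crank '[[[0.03,0.02,-0.04,0,0,0],[0.0622,0.0437,-0.08,0,0,0],[0.0622,0.0437,-0.12,0,0,0],[0.0622,0.0437,-0.12,0,0,0],[0.0622,0.0437,-0.12,0,0,0],[0.0622,0.0437,-0.12,0,0,0]]]'
python3 - <<'E'
from h import *
need([.5534,-.3122,.0778],5.95)
E
```

```text
time: 23.18
position: [0.5539, -0.3144, 0.1624]
eef_rot: [0.002, 0.671, 0.742, 0.0]
ft_force: [-0.8, 0.6, 0.1]
finger_gap: 0.75
gripper_force: 0.0
t 23.18 pos [ 0.5539 -0.3144  0.1624] yaw 5.8 shift [-0.0005  0.0022 -0.0846] turn 0.001 F [-0.8  0.6  0.1] gap 0.75
```

```bash
python3 -m crank '[[[0,0.0018,-0.04,0,0,0],[0,0.0018,-0.07,0,0,0],[0,0.0018,-0.0842,0,0,0],[0,0.0018,-0.0842,0,0,0],[0,0.0018,-0.0842,0,0,0]]]'
python3 -m crank '[[[0,0,0,0,0,0],[0,0,0,0,0,0],[0,0,0,0,0,0],[0,0,0,0,0,0]]]' 1.0 40
python3 -c "
from h import *
need([.5534,-.3122,.0778],5.95)"
python3 -m crank '[[[0,0,0.02,0,0,0],[0,0,0.06,0,0,0],[0,0,0.11,0,0,0],[0,0,0.16,0,0,0],[0,0,0.2,0,0,0],[0,0,0.2,0,0,0]]]'
python3 -m crank '[[[-0.005,0.04,0.0,0,0,0],[-0.01,0.09,0.0,0,0,0],[-0.02,0.14,0.0,0,0,0],[-0.03,0.19,0.0,0,0,0],[-0.035,0.24,0.0,0,0,0],[-0.04,0.29,0.0,0,0,0],[-0.044,0.34,0.0,0,0,0],[-0.044,0.36,0.0,0,0,0]]]'
python3 -m crank '[[[0,0.05,0.0,0,0,0],[0,0.1,0.0,0,0,0],[0,0.133,0.0,0,0,0],[0,0.133,-0.06,0,0,0],[0,0.133,-0.11,0,0,0],[0,0.133,-0.11,0,0,0],[0,0.133,-0.11,0,0,0]]]'
python3 -c "
from h import *
for i in range(2): need(mix(0,.036,.135),5.95); snapshot('wrist')"
```

```text
time: 23.8
position: [0.554, -0.3126, 0.0773]
eef_rot: [0.002, 0.671, 0.742, 0.0]
ft_force: [0.9, 0.5, 0.1]
finger_gap: 0.749
gripper_force: 0.0
time: 24.3
position: [0.5537, -0.3124, 0.0773]
eef_rot: [0.001, 0.67, 0.742, 0.0]
ft_force: [-2.2, -0.1, 6.4]
finger_gap: 0.52
gripper_force: 40.6
t 24.3 pos [ 0.5537 -0.3124  0.0773] yaw 5.8 shift [-0.0003  0.0002  0.0005] turn 0.0008 F [-2.2 -0.1  6.4] gap 0.52
time: 25.05
position: [0.5542, -0.3125, 0.2791]
eef_rot: [0.004, 0.67, 0.742, 0.001]
ft_force: [0.4, 0.3, -2.6]
finger_gap: 0.523
gripper_force: 41.9
time: 26.05
position: [0.5073, 0.0505, 0.2733]
eef_rot: [-0.002, 0.669, 0.743, -0.001]
ft_force: [0.2, -0.1, -3.2]
finger_gap: 0.516
gripper_force: 41.8
time: 26.92
position: [0.5098, 0.1813, 0.1665]
eef_rot: [0.0, 0.67, 0.742, 0.001]
ft_force: [-0.3, 0.2, -2.1]
finger_gap: 0.523
gripper_force: 42.7
t 26.93 pos [0.5098 0.1813 0.1665] yaw 5.8 shift [-0.0005 -0.0007 -0.0315] turn 0.0009 F [-0.3  0.2 -2.1] gap 0.523
t 26.98 pos [0.5104 0.1814 0.1674] yaw 5.8 shift [-0.001  -0.0008 -0.0324] turn 0.0009 F [ 0.5  0.4 -3. ] gap 0.523
```

```bash
python3 -m crank '[[[-0.001,-0.0007,-0.02,0,0,0],[-0.001,-0.0007,-0.036,0,0,0],[-0.001,-0.0007,-0.036,0,0,0],[-0.001,-0.0007,-0.036,0,0,0]]]'
python3 -m crank '[[[0,0,-0.004,0,0,0],[0,0,-0.008,0,0,0],[0,0,-0.012,0,0,0],[0,0,-0.015,0,0,0],[0,0,-0.018,0,0,0],[0,0,-0.018,0,0,0]]]'
python3 -c "
from h import *
need(mix(0,.036,.0988),5.95)"
```

```text
time: 27.52
position: [0.5092, 0.1807, 0.1313]
eef_rot: [0.001, 0.67, 0.742, 0.001]
ft_force: [0.6, -0.3, -3.4]
finger_gap: 0.526
gripper_force: 42.7
time: 28.28
position: [0.5084, 0.1804, 0.1114]
eef_rot: [0.0, 0.67, 0.742, 0.0]
ft_force: [2.3, -0.6, -5.3]
finger_gap: 0.523
gripper_force: 42.7
t 28.27 pos [0.5084 0.1804 0.1114] yaw 5.8 shift [ 0.0009  0.0002 -0.0126] turn 0.0009 F [ 2.3 -0.6 -5.3] gap 0.523
```

```bash
python3 -m crank '[[[0.0005,0,-0.0015,0,0,0],[0.0005,0,-0.003,0,0,0],[0.0005,0,-0.0045,0,0,0],[0.0005,0,-0.006,0,0,0]]]'
python3 -m crank '[[[0,0,-0.001,0,0,0],[0,0,-0.002,0,0,0],[0,0,-0.003,0,0,0],[0,0,-0.004,0,0,0]]]'
python3 -m crank '[[[0,0,-0.001,0,0,0],[0,0,-0.0015,0,0,0],[0,0,-0.002,0,0,0]]]'
```

```text
time: 28.78
position: [0.5086, 0.1804, 0.1056]
eef_rot: [0.0, 0.67, 0.742, 0.0]
ft_force: [1.4, -0.3, -1.8]
finger_gap: 0.52
gripper_force: 42.9
time: 29.28
position: [0.5086, 0.1804, 0.1022]
eef_rot: [0.0, 0.67, 0.742, 0.0]
ft_force: [-0.2, -1.0, 3.9]
finger_gap: 0.517
gripper_force: 43.3
time: 29.65
position: [0.5086, 0.1804, 0.0997]
eef_rot: [0.0, 0.67, 0.742, 0.0]
ft_force: [-0.1, -1.0, 4.1]
finger_gap: 0.522
gripper_force: 43.3
```

Seat sliding at 4 N. Press the remaining ~1 mm to the stop.

```bash
python3 -m crank '[[[0,0,-0.0005,0,0,0],[0,0,-0.001,0,0,0],[0,0,-0.0015,0,0,0]]]'
python3 -m crank '[[[0,0,-0.0005,0,0,0],[0,0,-0.001,0,0,0],[0,0,-0.001,0,0,0]]]'
```

```text
time: 30.02
position: [0.5086, 0.1804, 0.0987]
eef_rot: [0.0, 0.67, 0.742, 0.0]
ft_force: [-1.4, -1.8, 10.4]
finger_gap: 0.52
gripper_force: 43.8
time: 30.4
position: [0.5087, 0.1804, 0.0986]
eef_rot: [0.0, 0.67, 0.742, 0.0]
ft_force: [-2.5, -2.7, 13.3]
finger_gap: 0.521
gripper_force: 44.3
```

```bash
python3 -m crank '[[[0,0,0.002,0,0,0],[0,0,0.002,0,0,0],[0,0,0.002,0,0,0],[0,0,0.002,0,0,0]]]' 0.25 40
python3 -m crank '[[[0,0,0.02,0,0,0],[0,0,0.06,0,0,0],[0,0,0.11,0,0,0],[0,0,0.16,0,0,0],[0,0,0.18,0,0,0],[0,0,0.18,0,0,0]]]'
python3 -m crank '[[[-0.006,-0.06,0,0,0,0],[-0.02,-0.12,0,0,0,0],[-0.03,-0.18,0,0,0,0],[-0.04,-0.24,0,0,0,0],[-0.05,-0.3,0,0,0,0],[-0.05,-0.36,0,0,0,0],[-0.05,-0.42,0,0,0,0],[-0.05,-0.42,0,0,0,0]]]'
python3 jars.py wrist top scene
```

```text
time: 30.9
position: [0.5084, 0.1804, 0.0987]
eef_rot: [-0.0, 0.67, 0.742, -0.0]
ft_force: [0.2, -0.2, -0.1]
finger_gap: 0.75
gripper_force: 0.0
time: 31.65
position: [0.5092, 0.1806, 0.2806]
eef_rot: [0.001, 0.67, 0.742, 0.002]
ft_force: [0.1, -0.1, 0.3]
finger_gap: 0.752
gripper_force: 0.0
time: 32.65
position: [0.4575, -0.2427, 0.2767]
eef_rot: [-0.002, 0.672, 0.74, -0.001]
ft_force: [-0.5, 0.4, 0.7]
finger_gap: 0.749
gripper_force: 0.0
wrist [230. 139.] [ 0.4085 -0.2089] r 0.0227 ztop 0.0841
top [220. 206.] [0.507  0.1801] r 0.0224 ztop 0.1067
top [193. 208.] [0.4998 0.2509] r 0.0225 ztop 0.1067
top [363. 247.] [ 0.4062 -0.207 ] r 0.0226 ztop 0.0855
scene [310. 156.] [0.5023 0.2501] r 0.0242 ztop 0.1051
scene [302. 171.] [0.5088 0.1792] r 0.0234 ztop 0.1055
scene [206. 259.] [ 0.4088 -0.2099] r 0.0232 ztop 0.0842
t 32.8 pos [ 0.458  -0.2387  0.2778] yaw 5.8 shift [-0.458   0.2387 -0.2778] turn 0.0008 F [0.2 0.5 0.3] gap 0.753
```

Jar 3 was indeed knocked, from (0.4335,-0.188) to (0.4084,-0.2088). All three cameras agree.

```bash
python3 -m crank '[[[-0.025,0.015,-0.04,0,0,0],[-0.0496,0.03,-0.08,0,0,0],[-0.0496,0.03,-0.118,0,0,0],[-0.0496,0.03,-0.118,0,0,0],[-0.0496,0.03,-0.118,0,0,0],[-0.0496,0.03,-0.118,0,0,0]]]'
python3 jars.py top scene
python3 -c "
from h import *
need([.4084,-.2088,.0775],5.95)"
```

```text
time: 33.55
position: [0.4103, -0.2099, 0.1627]
eef_rot: [0.002, 0.67, 0.742, 0.0]
ft_force: [-0.4, 0.6, -0.8]
finger_gap: 0.752
gripper_force: 0.0
top [220. 206.] [0.5072 0.1803] r 0.0223 ztop 0.1066
top [193. 208.] [0.4996 0.2511] r 0.0224 ztop 0.1069
scene [310. 156.] [0.5027 0.2486] r 0.0233 ztop 0.1052
scene [302. 171.] [0.5094 0.1786] r 0.0233 ztop 0.105
scene [206. 259.] [ 0.4087 -0.2097] r 0.0229 ztop 0.0846
t 33.65 pos [ 0.4098 -0.2099  0.1623] yaw 5.8 shift [-0.4098  0.2099 -0.1623] turn 0.0008 F [-0.9  0.1  0.4] gap 0.751
t 33.65 pos [ 0.4098 -0.2099  0.1623] yaw 5.8 shift [-0.0014  0.0011 -0.0848] turn 0.0008 F [-0.9  0.1  0.4] gap 0.751
```

```bash
python3 -m crank '[[[-0.001,0.001,-0.04,0,0,0],[-0.001,0.001,-0.07,0,0,0],[-0.001,0.001,-0.0845,0,0,0],[-0.001,0.001,-0.0845,0,0,0],[-0.001,0.001,-0.0845,0,0,0]]]'
python3 -m crank '[[[0,0,0,0,0,0],[0,0,0,0,0,0],[0,0,0,0,0,0],[0,0,0,0,0,0]]]' 1.0 40
python3 -c "
from h import *
need([.4084,-.2088,.0775],5.95)"
python3 -m crank '[[[0,0,0.02,0,0,0],[0,0,0.06,0,0,0],[0,0,0.11,0,0,0],[0,0,0.16,0,0,0],[0,0,0.2,0,0,0],[0,0,0.2,0,0,0]]]'
python3 -m crank '[[[0.01,0.04,0.0,0,0,0],[0.03,0.09,0.0,0,0,0],[0.05,0.14,0.0,0,0,0],[0.07,0.19,0.0,0,0,0],[0.09,0.24,0.0,0,0,0],[0.1,0.29,0.0,0,0,0],[0.108,0.318,0.0,0,0,0],[0.108,0.318,0.0,0,0,0]]]'
python3 -m crank '[[[0,0,-0.06,0,0,0],[0,0,-0.11,0,0,0],[0,0,-0.11,0,0,0],[0,0,-0.11,0,0,0]]]'
python3 -c "
from h import *
for i in range(2): need(mix(0,-.036,.132),5.95); snapshot('wrist')"
```

```text
time: 34.28
position: [0.4087, -0.2091, 0.0775]
eef_rot: [0.001, 0.67, 0.742, 0.0]
ft_force: [0.1, 0.9, 0.4]
finger_gap: 0.752
gripper_force: 0.0
time: 34.78
position: [0.4084, -0.209, 0.0778]
eef_rot: [0.001, 0.67, 0.742, 0.0]
ft_force: [-1.9, -0.9, 6.2]
finger_gap: 0.523
gripper_force: 40.2
t 34.77 pos [ 0.4084 -0.209   0.0778] yaw 5.8 shift [-0.      0.0002 -0.0003] turn 0.0008 F [-1.9 -0.9  6.2] gap 0.523
time: 35.52
position: [0.4092, -0.2093, 0.2797]
eef_rot: [0.004, 0.67, 0.742, 0.001]
ft_force: [0.2, 0.2, -2.2]
finger_gap: 0.518
gripper_force: 42.1
time: 36.52
position: [0.5153, 0.1111, 0.2743]
eef_rot: [-0.001, 0.669, 0.743, -0.002]
ft_force: [-0.5, 0.1, -2.2]
finger_gap: 0.521
gripper_force: 42.1
time: 37.02
position: [0.5169, 0.109, 0.168]
eef_rot: [0.001, 0.671, 0.742, 0.001]
ft_force: [0.4, 0.4, -2.2]
finger_gap: 0.523
gripper_force: 42.6
t 37.02 pos [0.5169 0.109  0.168 ] yaw 5.8 shift [-0.0001 -0.     -0.036 ] turn 0.001 F [ 0.4  0.4 -2.2] gap 0.523
t 37.08 pos [0.5174 0.1093 0.1687] yaw 5.8 shift [-0.0006 -0.0003 -0.0367] turn 0.001 F [-0.1  0.  -2.6] gap 0.517
```

Home is expected at TCP z 0.0993.

```bash
python3 -m crank '[[[-0.0004,-0.0002,-0.02,0,0,0],[-0.0004,-0.0002,-0.037,0,0,0],[-0.0004,-0.0002,-0.037,0,0,0],[-0.0004,-0.0002,-0.037,0,0,0]]]'
python3 -m crank '[[[0,0,-0.004,0,0,0],[0,0,-0.008,0,0,0],[0,0,-0.012,0,0,0],[0,0,-0.015,0,0,0],[0,0,-0.018,0,0,0],[0,0,-0.018,0,0,0]]]'
python3 -m crank '[[[0,0,-0.0015,0,0,0],[0,0,-0.003,0,0,0],[0,0,-0.0045,0,0,0],[0,0,-0.006,0,0,0]]]'
python3 -m crank '[[[0,0,-0.001,0,0,0],[0,0,-0.002,0,0,0],[0,0,-0.003,0,0,0],[0,0,-0.004,0,0,0]]]'
```

```text
time: 37.62
position: [0.5167, 0.1094, 0.1313]
eef_rot: [0.001, 0.67, 0.742, 0.001]
ft_force: [-0.2, -0.3, -2.5]
finger_gap: 0.521
gripper_force: 42.5
time: 38.38
position: [0.5162, 0.1092, 0.1115]
eef_rot: [0.001, 0.67, 0.742, 0.001]
ft_force: [3.8, -0.2, -4.3]
finger_gap: 0.518
gripper_force: 42.5
time: 38.88
position: [0.5162, 0.1092, 0.1059]
eef_rot: [0.001, 0.67, 0.742, 0.001]
ft_force: [5.4, -1.2, -0.3]
finger_gap: 0.523
gripper_force: 42.8
time: 39.38
position: [0.5162, 0.1092, 0.1025]
eef_rot: [0.001, 0.67, 0.742, 0.001]
ft_force: [4.3, -2.3, 5.6]
finger_gap: 0.52
gripper_force: 43.3
```

```bash
python3 -m crank '[[[0.0005,0,-0.001,0,0,0],[0.0005,0,-0.002,0,0,0],[0.0005,0,-0.0025,0,0,0]]]'
python3 -m crank '[[[0,0,-0.0005,0,0,0],[0,0,-0.001,0,0,0],[0,0,-0.0015,0,0,0]]]'
python3 -m crank '[[[0,0,-0.0005,0,0,0],[0,0,-0.001,0,0,0],[0,0,-0.001,0,0,0]]]'
```

```text
time: 39.75
position: [0.5163, 0.1091, 0.0999]
eef_rot: [0.0, 0.67, 0.742, 0.0]
ft_force: [3.0, -2.5, 5.2]
finger_gap: 0.525
gripper_force: 43.4
time: 40.12
position: [0.5163, 0.109, 0.0992]
eef_rot: [0.0, 0.67, 0.742, 0.0]
ft_force: [1.0, -2.8, 12.5]
finger_gap: 0.52
gripper_force: 44.0
time: 40.5
position: [0.5163, 0.109, 0.0991]
eef_rot: [0.001, 0.67, 0.742, 0.0]
ft_force: [-0.4, -3.2, 17.0]
finger_gap: 0.523
gripper_force: 44.5
```

```bash
python3 -m crank '[[[0,0,0.002,0,0,0],[0,0,0.002,0,0,0],[0,0,0.002,0,0,0],[0,0,0.002,0,0,0]]]' 0.25 40
python3 -m crank '[[[0,0,0.02,0,0,0],[0,0,0.06,0,0,0],[0,0,0.11,0,0,0],[0,0,0.17,0,0,0],[0,0,0.23,0,0,0],[0,0,0.29,0,0,0],[0,0,0.29,0,0,0]]]'
python3 jars.py top scene
python3 - <<'E'
from h import *
p,d=snapshot("scene"); cv2.imwrite("pics/s3.png",p[...,::-1])
need([.6365,.1575,.28],5.95)
E
```

```text
time: 41.0
position: [0.5155, 0.1092, 0.0981]
eef_rot: [-0.001, 0.67, 0.742, -0.001]
ft_force: [-0.9, -0.5, 0.6]
finger_gap: 0.746
gripper_force: 0.0
time: 41.88
position: [0.5175, 0.1096, 0.3937]
eef_rot: [0.003, 0.67, 0.742, 0.004]
ft_force: [0.8, -0.2, -1.2]
finger_gap: 0.748
gripper_force: 0.0
top [216. 206.] [0.5066 0.1896] r 0.0193 ztop 0.107
top [193. 208.] [0.5001 0.2512] r 0.0223 ztop 0.1066
scene [310. 156.] [0.5019 0.2492] r 0.0237 ztop 0.1052
scene [303. 171.] [0.5084 0.1779] r 0.0235 ztop 0.1053
scene [295. 188.] [0.5156 0.1057] r 0.0235 ztop 0.1054
t 41.98 pos [0.5158 0.1092 0.3883] yaw 5.8 shift [-0.5158 -0.1092 -0.3883] turn 0.0008 F [ 0.4 -0.3 -0.6] gap 0.751
t 42.02 pos [0.5155 0.1091 0.3871] yaw 5.8 shift [ 0.121   0.0484 -0.1071] turn 0.0008 F [-0.7 -0.  -0.6] gap 0.751
```

View pics/s3.png

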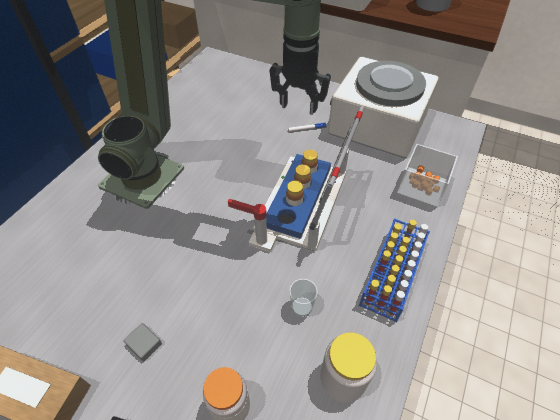

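All three jars show equal cap heights (0.105 m). Nothing amber is left on the bench. Now the clamp.

```bash
python3 -m crank '[[[0.06,0.02,0.0,0,0,0],[0.121,0.0484,0.0,0,0,0],[0.121,0.0484,0.0,0,0,0],[0.121,0.0484,0,0,0,0],[0.121,0.0484,-0.05,0,0,0],[0.121,0.0484,-0.09,0,0,0],[0.121,0.0484,-0.107,0,0,0],[0.121,0.0484,-0.107,0,0,0]]]' 0.5
python3 -m crank '[[[0,0,0,0,0,0],[0,0,0,0,0,0],[0,0,0,0,0,0],[0,0,0,0,0,0]]]' 1.0 50
python3 -c "
from h import *
need(mix(.125,0,.28),5.95)"
```

```text
time: 43.02
position: [0.635, 0.1568, 0.281]
eef_rot: [-0.001, 0.671, 0.742, -0.001]
ft_force: [-0.1, 0.4, 0.6]
finger_gap: 0.5
gripper_force: 0.0
time: 43.52
position: [0.6374, 0.1575, 0.2836]
eef_rot: [0.001, 0.67, 0.742, 0.001]
ft_force: [-0.8, -0.4, 5.9]
finger_gap: 0.117
gripper_force: 49.1
t 43.52 pos [0.6374 0.1575 0.2836] yaw 5.8 shift [ 0.0001  0.0002 -0.0036] turn 0.0008 F [-0.8 -0.4  5.9] gap 0.117
```

```bash
python3 -m crank '[[[-0.015,-0.0015,0.002,0,0,0],[-0.03,-0.003,0.003,0,0,0],[-0.045,-0.0045,0.002,0,0,0],[-0.06,-0.006,0.0,0,0,0],[-0.074,-0.0075,-0.003,0,0,0],[-0.088,-0.009,-0.0076,0,0,0]]]'
python3 -m crank '[[[-0.014,-0.0015,-0.006,0,0,0],[-0.027,-0.003,-0.012,0,0,0],[-0.039,-0.004,-0.02,0,0,0],[-0.051,-0.005,-0.029,0,0,0],[-0.062,-0.0065,-0.039,0,0,0],[-0.072,-0.0075,-0.05,0,0,0]]]'
python3 -m crank '[[[-0.009,-0.001,-0.012,0,0,0],[-0.017,-0.0015,-0.024,0,0,0],[-0.024,-0.0025,-0.037,0,0,0],[-0.029,-0.003,-0.051,0,0,0],[-0.034,-0.0035,-0.065,0,0,0],[-0.037,-0.004,-0.08,0,0,0]]]'
python3 -c "
from h import *
need(mix(-.075,0,.1135),5.95)"
```

```text
time: 44.28
position: [0.551, 0.1485, 0.276]
eef_rot: [0.003, 0.67, 0.742, 0.003]
ft_force: [2.5, -0.7, 4.4]
finger_gap: 0.116
gripper_force: 52.4
time: 45.02
position: [0.479, 0.141, 0.2251]
eef_rot: [0.002, 0.67, 0.742, 0.002]
ft_force: [3.6, -1.7, 2.6]
finger_gap: 0.113
gripper_force: 53.9
time: 45.78
position: [0.4409, 0.1372, 0.144]
eef_rot: [0.001, 0.67, 0.742, 0.001]
ft_force: [4.1, -0.6, 1.4]
finger_gap: 0.114
gripper_force: 54.8
t 45.77 pos [0.4409 0.1372 0.144 ] yaw 5.8 shift [-0.0024 -0.0002 -0.0305] turn 0.0008 F [ 4.1 -0.6  1.4] gap 0.114
```

```bash
python3 -m crank '[[[-0.001,0,-0.006,0,0,0],[-0.002,0,-0.012,0,0,0],[-0.002,0,-0.018,0,0,0],[-0.002,0,-0.023,0,0,0],[-0.002,0,-0.023,0,0,0]]]'
python3 -m crank '[[[0,0,-0.002,0,0,0],[0,0,-0.004,0,0,0],[0,0,-0.005,0,0,0]]]'
```

```text
time: 46.4
position: [0.4382, 0.137, 0.1204]
eef_rot: [0.0, 0.67, 0.742, -0.0]
ft_force: [5.7, -2.1, -2.6]
finger_gap: 0.118
gripper_force: 53.3
time: 46.78
position: [0.4382, 0.137, 0.116]
eef_rot: [0.0, 0.67, 0.742, 0.0]
ft_force: [3.4, -2.8, 3.4]
finger_gap: 0.119
gripper_force: 53.7
```

```bash
python3 -m crank '[[[0,0,-0.001,0,0,0],[0,0,-0.002,0,0,0],[0,0,-0.002,0,0,0]]]'
python3 -m crank '[[[0,0,-0.001,0,0,0],[0,0,-0.002,0,0,0],[0,0,-0.002,0,0,0]]]'
```

```text
time: 47.15
position: [0.4382, 0.1371, 0.1145]
eef_rot: [0.0, 0.67, 0.742, 0.0]
ft_force: [2.6, -4.0, 7.1]
finger_gap: 0.114
gripper_force: 54.2
time: 47.52
position: [0.4381, 0.1371, 0.1139]
eef_rot: [0.0, 0.67, 0.742, 0.0]
ft_force: [-0.4, -4.4, 17.8]
finger_gap: 0.118
gripper_force: 56.0
```

```bash
python3 -m crank '[[[0,0,0.003,0,0,0],[0,0,0.003,0,0,0],[0,0,0.003,0,0,0]]]' 0.6 30
python3 -m crank '[[[0,0,0.03,0,0,0],[0,0,0.08,0,0,0],[0,0,0.12,0,0,0],[-0.04,-0.06,0.12,0,0,0],[-0.06,-0.12,0.12,0,0,0],[-0.06,-0.17,0.12,0,0,0],[-0.06,-0.17,0.12,0,0,0]]]'
python3 - <<'E'
from h import *
a=np.load("scene0.npz"); p,d=snapshot("scene")
for D in (a["d"],d):
    W=cloud("scene",D); m=(W-mix(0,0,0))@np.array([[X[0],Y[0],0],[X[1],Y[1],0],[0,0,1]])
    k=(D>0)&(abs(m[...,0]+.075)<.012)&(abs(m[...,1])<.13)&(m[...,2]>.1)&(m[...,2]<.2)
    print(k.sum(),np.percentile(m[k][:,2],[5,50,95]).round(4))
    k=(D>0)&(abs(m[...,0])<.012)&(abs(m[...,1])<.13)&(m[...,2]>.1)&(m[...,2]<.2); print(k.sum(),np.percentile(m[k][:,2],[5,50,95]).round(4))
need(mix(-.045-.068,-.195,.147),95.95)
p,d=snapshot("wrist"); cv2.imwrite("pics/w5.png",p[...,::-1])
E
```

```text
time: 47.9
position: [0.4368, 0.1371, 0.1142]
eef_rot: [-0.001, 0.67, 0.742, -0.001]
ft_force: [-0.2, 0.6, 0.2]
finger_gap: 0.399
gripper_force: 0.0
time: 48.78
position: [0.377, -0.0359, 0.2347]
eef_rot: [-0.0, 0.673, 0.739, -0.0]
ft_force: [0.6, 0.4, 0.0]
finger_gap: 0.4
gripper_force: 0.0
281 [0.1178 0.1227 0.1261]
515 [0.1188 0.1217 0.1243]
277 [0.118  0.1227 0.1257]
518 [0.119  0.1218 0.1245]
t 48.83 pos [ 0.3774 -0.0341  0.2347] yaw 5.5 shift [ 0.0435 -0.0268 -0.0877] turn 0.5024 F [0.8 0.9 0.1] gap 0.403
```

View pics/w5.png

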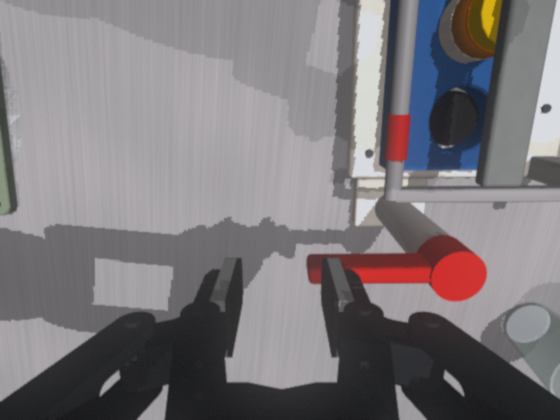

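Clamp and pad-bar heights match the original closed readings to 0.1 mm. Now I lock the lever.

```bash
python3 -m crank '[[[0.0435,-0.027,0,0,0,0.5],[0.0435,-0.027,0,0,0,0.5],[0.0435,-0.027,0,0,0,0.5],[0.0435,-0.027,0,0,0,0.5],[0.0435,-0.027,0,0,0,0.5],[0.0435,-0.027,0,0,0,0.5],[0.0435,-0.027,0,0,0,0.5],[0.0435,-0.027,0,0,0,0.5]]]'
python3 -m crank '[[[0,0,0,0,0,0.03],[0,0,0,0,0,0.03],[0,0,0,0,0,0.03]]]'
python3 -c "
from h import *
need(mix(-.045-.068,-.195,.147),95.95)"
```

```text
time: 49.88
position: [0.4218, -0.0577, 0.2345]
eef_rot: [-0.001, -0.02, 1.0, 0.001]
ft_force: [0.5, 0.5, 0.3]
finger_gap: 0.397
gripper_force: 0.0
time: 50.25
position: [0.4217, -0.0589, 0.2348]
eef_rot: [-0.0, -0.063, 0.998, 0.0]
ft_force: [-0.2, -0.3, -0.2]
finger_gap: 0.4
gripper_force: 0.0
t 50.25 pos [ 0.4217 -0.0589  0.2348] yaw 97.2 shift [-0.0007 -0.002  -0.0878] turn -0.0068 F [-0.2 -0.3 -0.2] gap 0.4
```

```bash
python3 -m crank '[[[-0.001,-0.002,-0.05,0,0,-0.007],[-0.001,-0.002,-0.088,0,0,-0.007],[-0.001,-0.002,-0.088,0,0,-0.007],[-0.001,-0.002,-0.088,0,0,-0.007]]]'
python3 -m crank '[[[0,0,0,0,0,0],[0,0,0,0,0,0],[0,0,0,0,0,0]]]' 0.81 20
python3 -m crank '[[[-0.0002,0.0119,0,0,0,-0.0556],[0.0017,0.0236,0,0,0,-0.1111],[0.0055,0.0348,0,0,0,-0.1667],[0.0113,0.0451,0,0,0,-0.2222],[0.0188,0.0543,0,0,0,-0.2778],[0.0277,0.0621,0,0,0,-0.3333],[0.0379,0.0682,0,0,0,-0.3889],[0.0489,0.0724,0,0,0,-0.4444]]]'
python3 -m crank '[[[0.0116,0.0023,0,0,0,-0.0556],[0.0152,0.0026,0,0,0,-0.0722],[0.0152,0.0026,0,0,0,-0.0722]]]'
python3 -m crank '[[[0.003,0,0,0,0,0],[0.005,0,0,0,0,0],[0.005,0,0,0,0,0]]]'
```

```text
time: 50.75
position: [0.4217, -0.0619, 0.1482]
eef_rot: [0.001, -0.051, 0.999, -0.0]
ft_force: [0.1, 0.2, 1.2]
finger_gap: 0.4
gripper_force: 0.0
time: 51.12
position: [0.4208, -0.062, 0.1476]
eef_rot: [0.001, -0.051, 0.999, -0.0]
ft_force: [-0.2, 0.9, 1.2]
finger_gap: 0.188
gripper_force: 0.0
time: 52.12
position: [0.4688, 0.0107, 0.1471]
eef_rot: [-0.001, 0.605, 0.796, -0.001]
ft_force: [-1.2, -0.3, 1.3]
finger_gap: 0.189
gripper_force: 0.9
time: 52.5
position: [0.483, 0.0131, 0.1468]
eef_rot: [-0.002, 0.689, 0.725, -0.001]
ft_force: [-3.6, 0.6, 2.4]
finger_gap: 0.188
gripper_force: 2.3
time: 52.88
position: [0.4834, 0.0132, 0.1464]
eef_rot: [-0.005, 0.689, 0.725, -0.005]
ft_force: [-14.7, 1.0, 10.6]
finger_gap: 0.189
gripper_force: 7.6
```

Against the locked stop. Release, back off and check.

```bash
python3 -m crank '[[[-0.005,0,0,0,0,0],[-0.005,0,0,0,0,0]]]'
python3 -m crank '[[[0,0,0,0,0,0],[0,0,0,0,0,0],[0,0,0.05,0,0,0],[0,0,0.11,0,0,0],[0,0,0.15,0,0,0],[-0.06,-0.02,0.17,0,0,0],[-0.12,-0.04,0.17,0,0,0],[-0.12,-0.04,0.17,0,0,0]]]' 0.6
python3 -m crank '[[[-0.02,-0.06,0.0,0,0,0],[-0.02,-0.12,0.0,0,0,0],[-0.02,-0.18,0.0,0,0,0],[-0.02,-0.24,0.0,0,0,0],[-0.02,-0.24,0.0,0,0,0]]]'
python3 - <<'E'
from h import *
p,d=snapshot("top"); W=cloud("top",d); z=W[...,2]; hsv=cv2.cvtColor(p,cv2.COLOR_RGB2HSV); h,s=hsv[...,0].astype(int),hsv[...,1]
q=W[(d>0)&((h<8)|(h>172))&(s>150)&(z>.158)&(z<.172)&(abs(W[...,1])<.12)]
print(len(q),cv2.boxPoints(cv2.minAreaRect(q[:,:2].astype(np.float32))).round(4).tolist())
cv2.imwrite("pics/t9.png",p[...,::-1]); print(state()["time"],state()["ft_force"])
E
```

```text
time: 53.12
position: [0.4831, 0.0131, 0.1469]
eef_rot: [-0.001, 0.689, 0.725, -0.001]
ft_force: [-6.5, -0.1, 2.2]
finger_gap: 0.19
gripper_force: 3.0
time: 54.12
position: [0.3622, -0.0275, 0.3178]
eef_rot: [0.001, 0.69, 0.724, 0.001]
ft_force: [1.0, 0.7, -0.0]
finger_gap: 0.398
gripper_force: 0.0
time: 54.75
position: [0.3456, -0.2709, 0.3163]
eef_rot: [0.0, 0.691, 0.723, -0.0]
ft_force: [0.8, 1.3, -0.4]
finger_gap: 0.4
gripper_force: 0.0
256 [[0.4666999876499176, 0.03579999879002571], [0.47369998693466187, -0.07020000368356705], [0.5044000148773193, -0.06809999793767929], [0.4975000023841858, 0.03790000081062317]]
54.8 [0.13634773 0.00547831 0.36171957]
```

View pics/t9.png

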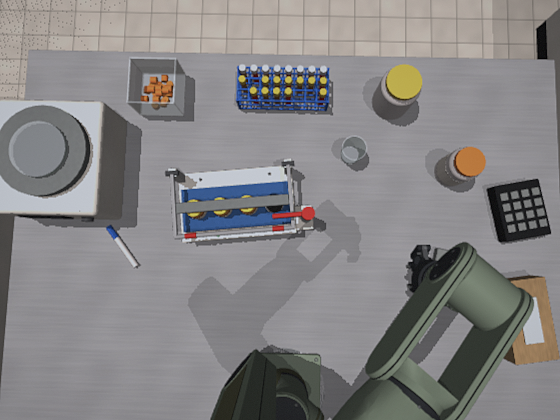

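Run:
```python
from h import *
f=np.load("top0.npz"); g=snapshot("top")
for p,d in ((f["p"],f["d"]),g):
    W=cloud("top",d); z=W[...,2]; hsv=cv2.cvtColor(p,cv2.COLOR_RGB2HSV); h,s=hsv[...,0].astype(int),hsv[...,1]
    k=((h<8)|(h>172))&(s>130)&(d>0)&(z>.15)&(z<.175)&(W[...,1]>-.03)&(W[...,1]<.05)
    q=W[k]; v,u=np.nonzero(k); print(len(q),q.mean(0).round(4),np.degrees(np.polyfit(q[:,1],q[:,0],1)[0]).round(2),np.polyfit(u,v,1).round(3))
```

```text
116 [0.4808 0.0027 0.1654] -7.4 [-1.06000e-01  2.45672e+02]
115 [0.4822 0.0029 0.1654] -5.99 [-8.20000e-02  2.38359e+02]
```

```bash
python3 -c "
from rig import *
print(close_job())"
```

```text
the job is handed in; nothing more can be done
None
```

The job is handed in at about 55 s: all three jars on the bench are pressed home in wells 2, 3 and 4, the clamp is closed over them, the lever is back at its locked stop, and nothing else on the bench was touched.

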